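# Run the push-down mill: set the lever, mesh the cup on the coupling, hold it down

## Robot

A 7-joint arm with a two-finger parallel gripper is mounted at the origin on the work surface. World frame = base frame: x ahead of the robot, y to its left, z up, the work surface at z = 0. Lengths are in m, angles in rad, forces in N, time in s.
With the tool pointing down it reaches from about 0.35 to 0.9 m from the base axis. Payload 19.9 kg.
Tool frame: the origin (TCP) lies at the very end of the fingers, on their centre line; the grasp point (between the pads) lies 19 mm behind it (pinch_z is the distance from the TCP to the grasp point, in m); z points along the fingers, y is the line along which they close (so a half turn about z gives the same grasp; the last joint's range is limited). The gripper opens to 85 mm and grips with 20 to 120 N. Pads are 22 mm wide; open, the fingers measure 114 mm over their backs; the gripper's body (76 mm by 85 mm) begins 54 mm behind the grasp point. The pads swing forward as they close: fully open they stand 13 mm farther back than shut.
Start: joints at [-1.296, 0.417, -0.01, 1.614, 0.005, 1.111, -0.053], TCP at [0.194, 0.594, 0.231] pointing down, gripper open.
Joint ranges: [-2.81, 2.81], [-0.39, 2.02], [-1.27, 1.25], [0.06, 2.57], [-1.19, 4.33], [0.19, 2], [-2.82, 2.82]. Speed limits (rad/s): [1.89, 1.89, 2.39, 2.39, 3.01, 3.01, 3.01].

## Interface

Orientations are given as a unit quaternion [x, y, z, w].
In Python, from station import sense, get_image, sign_off, pinch_z gives the robot as it stands.
- The arm moves only by the tool servo_tool, never from a script. Its arguments are lists of equal length, an entry for each row: "translation": the shift along the tool's x, y, z in mm, a list of three; "rot": the turn, a rotation vector about the tool's x, y, z in degrees, a list of three; "claw": the opening, from -1 (shut) to 1 (fully open). A call has 1 to 10 rows; each row is the pose to reach, as a shift and turn from the pose commanded when the call began, along the tool's axes at that moment; what a row does not reach only later rows make up. A row lasts 1/8 s, in which the tool goes at most 62.5 mm and 10.7 degrees, less where a joint would pass 70% of its speed; a pose out of reach is approached as far as the arm can. A call with a gripper value outside its range is refused whole. The fingers move at their own pace and stop on an object; "grip_force" is the grip in N (left out, the last holds). Time passes only in rows, so rows that repeat a pose let the fingers close. It gives the time, the measured TCP pose, the force, the opening and the grip force at its end, in the units of the state.
- sense(): the state, without advancing time (a new reading comes with each control period).
- get_image(name): name is "side" or "top" or "wrist"; returns a dict with "pixels" (480x640x3 uint8, red, green, blue), "z_map" (480x640 float32, m along the optical axis (not along the pixel's ray), 0 where there is no reading), "mtx" (3x3 intrinsics, pixels), "origin" and "attitude" of the camera in the world. Camera axes: x right, y down, z forward; pixel columns grow to the right and rows downward; lengths in m; the calibration is good to about 2 mm. The wrist camera is an equidistant fisheye: a pixel r from the principal point sees the ray r / f radians off the axis. A picture is of the moment at which its call begins.
- sign_off(): hands the job in; it is judged then, once.
The state is a dict: "clock": time; "qpos": joint angles; "dq": joint speeds; "joint_efforts": joint torques, N m; "eef_pos": TCP position; "eef_rot": TCP orientation; "force": force on the tool from outside, world axes, zero at the start; "torque": the same for the moment, N m; "grip_width": opening from 0.0 (shut) to 1.0 (fully open); "gripper_force": force on a finger pad.
Only numpy, scipy, OpenCV 4.12 (cv2) and the standard library are available. Lean on these libraries where they do the work, as an engineer would, in place of code of your own. Each camera call takes 0.05 s, during which the arm holds its last target. There are 200 camera calls.

## Task

Throw the mill's lever from off into its middle notch (one pip). Then take the closed steel mill cup, set it upright on the mill's coupling, turning it until the splines mesh and it slides down, and press it fully home against the sprung switch ring. The mill runs only while the cup is held down, so finish with the cup still in the gripper and pressed home, the lever still in its notch, and everything else on the desk left where it stands.

Things in the scene. Friction and masses are not known exactly. Their poses are not given: they have to be found in the camera images.
- mill: Fixed push-to-run mill, 110 mm high, z up; origin on the desk under the coupling axis. A round white tower, 136 mm across, bears the coupling on its top deck. Towards its +y stands the white control pod with the lever: 120 mm along x, y from +55 to +155 mm, top 87 mm above the desk. On the deck: a fixed guide ring, inner radius 44, outer 51 mm, 14 mm high, round the sprung switch ring.
- seat (a point): Point on the coupling axis at deck level, 110 mm above the desk; axes as the mill's. Here stands the steel motor coupling: a round core of 11 mm radius with six upright splines, 5.5 mm wide, out to 16 mm radius, tops 22 mm above the deck. The core goes on above them as a plain pilot nose to 28 mm, then tapers to 6 mm radius at 36 mm.
- coupling (a joint): turn of the coupling about z, rad, anticlockwise from above. At 0 the six gaps between splines lie at 0, 60, 120... degrees from the mill's x axis, the splines half-way between (30, 90...). Stiff (0.3 N m drag): it stays put under light rubbing and turns only if forced.
- switch (a joint): how far the grey switch ring (radius 24 to 38 mm, top 10 mm above the deck when up) is pressed down, m: 0 up, 0.006 bottomed. Sprung: about 4 N at first, 12 N at the bottom, so it lifts the cup again when the cup is let go. The mill runs only while it is held down. The cup's collar presses it.
- lever (a joint): lever angle, rad, about the mill's y axis: 0 = leaning 0.45 rad to the mill's -x (first notch, no pip, off), 0.45 = upright (middle notch, one pip), 0.90 = leaning 0.45 rad to +x (third notch, two pips). Starts in the first notch. Sprung detents draw it into the nearest notch; 3 to 4 N at the knob takes it from one to the next.
- lever_knob (a point): centre of the lever's black ball knob, 20 mm in diameter, on a 7 mm steel stalk. It moves on an arc of 95 mm radius about a pivot at x 0, y +115 mm, z 55 mm in the mill's frame; upright, the knob is 150 mm above the desk.
- cup_center (a point): centre, 44 mm up, of the loose closed mill cup: upright steel cylinder, 56 mm in diameter, 80 mm high, 0.2 to 0.33 kg, z up, with a black collar at the bottom (70 mm in diameter, 14 mm high). Grip the steel above the collar. On the coupling with its keys standing on the spline tops this point is 62 mm above seat; home, ring bottomed, 48 mm.
- cup_lug (a point): middle of the outer face of one of three black lugs on the cup's collar (out to 39 mm radius, 8 mm wide), on the cup's +x axis, 7 mm above its lower edge; axes as the cup's. The others are 120 and 240 degrees round.
- cup_foot (a point): centre of the collar's lower edge; axes as the cup's. The foot is hollow, 36 mm deep, with three inner keys in line with the lugs: 4.5 mm wide, reaching in to 12.2 mm from the axis, undersides 4 mm above the edge. They fit any gaps between the splines, so the cup goes on at every 60 degrees, with about 6 degrees of play each way.
- tumbler: open steel tumbler without collar or lugs, 68 mm in diameter, 105 mm high; bystander; origin under its centre
- mug: white mug, 80 mm in diameter, 88 mm high, handle to its +y; bystander; origin under its centre
- bean_jar: amber glass jar of beans with a wooden lid, 76 mm in diameter, 125 mm high; bystander; origin under its centre
- flask: insulated drinking flask, 72 mm in diameter, 212 mm high; bystander; origin under its centre
- lunch_box: open lunch box 105 x 145 mm, 55 mm high; bystander; origin under its centre
- lunch_lid: its lid lying flat, 111 x 151 mm, 10 mm thick (13 mm with the raised panel); bystander; origin under its centre
- spoon: spoon 150 mm long lying on the desk along its x axis; bystander
Not all that is in view belongs to the job. Leave any purple or yellow look-alike of the part that bears cup_center alone.

How it is judged:
By the outcome, as a careful person would: the job done as asked, in the order asked, and still so for the second after the job is handed in, while the arm keeps its last pose, push and grip.
It also fails if it takes over 54 s, if anything falls off the work surface, if the arm or the gripper's body presses on something with over 40 N, if the wrist force passes 120 N, or if a joint passes its speed limit or range.

## Working session

There is one attempt and no reset: what is moved stays moved. The work goes in short steps, Python scripts to look and compute and a tool call to move; the robot and the scene stay as the last step left them, time stands still between calls to the robot, and variables do not carry over. Pictures are saved under pics/ and viewed, at most 10 in all, crops included, and the job is handed in when it is done.

Besides the shell and the picture viewer there is one more tool, called as name(argument=value, ...) on one line, values as JSON. servo_tool: Moves the arm, as the interface text tells. Its arguments: {"type":"object","properties":{"translation":{"type":"array"},"rot":{"type":"array"},"claw":{"type":"array"},"grip_force":{"type":"number"}},"required":["translation","rot","claw"]}

```bash
mkdir -p pics; cat > h.py <<'E'
import numpy as np, cv2
from station import sense, get_image, sign_off, pinch_z
from scipy.spatial.transform import Rotation as R
def att(im):
    a=np.array(im["attitude"],float)
    return a if a.shape==(3,3) else R.from_quat(a).as_matrix()
def cloud(im):
    K=np.array(im["mtx"]);z=im["z_map"];v,u=np.mgrid[:480,:640]
    p=np.stack([(u-K[0,2])/K[0,0]*z,(v-K[1,2])/K[1,1]*z,z],-1)
    w=p@att(im).T+np.array(im["origin"]); w[z<=0]=np.nan
    return w
def save(im,n): cv2.imwrite("pics/"+n,im["pixels"][:,:,::-1])
E
python3 - <<'E'
from h import *
s=sense();print(s,pinch_z)
for n in("top","side"):
    im=get_image(n);save(im,n+"0.png");print(n,im["origin"],im["attitude"],im["mtx"])
    np.savez(n+"0.npz",w=cloud(im),px=im["pixels"])
E
```

```text
{'clock': 0.0, 'qpos': array([-1.29651599,  0.41801577, -0.01029952,  1.61419435,  0.00468093,
        1.11073863, -0.0530019 ]), 'dq': array([-0.00303188, -0.00175389,  0.00261967, -0.00050484,  0.0016126 ,
        0.00094793, -0.00059948]), 'joint_efforts': array([-4.47196335e-04, -8.64458370e+01,  6.78945556e-01, -4.34919727e+01,
        1.92081736e-02,  7.19899224e-03,  1.00928326e-04]), 'eef_pos': array([0.19399126, 0.59373853, 0.23062573]), 'eef_rot': array([ 1.5723752e-01,  9.8756059e-01, -6.6292837e-04, -6.4533918e-05]), 'force': array([ 0.37219522, -0.38369322, -0.12052081]), 'torque': array([ 0.04539713,  0.0228395 , -0.0367979 ]), 'gripper_force': 0.0, 'grip_width': 0.9995210860932803} 0.0187
top [0.37448526 0.01831422 1.38608983] [-0.69668342  0.71359794 -0.05294541  0.05105866] [[558.01354691   0.         326.92700365]
 [  0.         558.01354691 238.517136  ]
 [  0.           0.           1.        ]]
side [ 0.32531949 -1.09240506  0.97211432] [ 0.89332432 -0.09336822  0.05230953 -0.43648339] [[513.70314694   0.         316.38545573]
 [  0.         513.70314694 239.40101468]
 [  0.           0.           1.        ]]
```

View pics/top0.png

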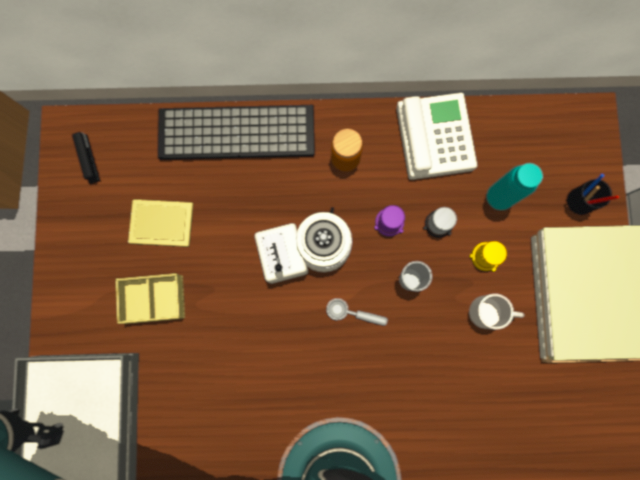

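View pics/side0.png

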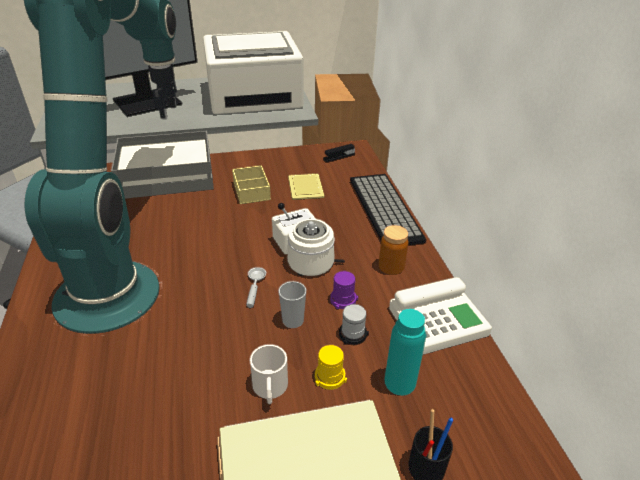

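The pictures show these cup candidates:
- Grey steel with black collar: top (442,222), side (354,323).
- Purple: top (391,220).
- Yellow: top (490,256).
- Open tumbler: top (415,277).

I choose the grey one. The mill is at top (323,240), with its lever knob at about (278,268). Next is one close crop composite to check this.

```bash
cat > m.py <<'E'
from h import *
T=np.load("top0.npz");S=np.load("side0.npz")
def crop(px,u,v,h,n=400): return cv2.resize(px[v-h:v+h,u-h:u+h,::-1],(n,n),interpolation=cv2.INTER_CUBIC)
a=np.hstack([crop(T["px"],442,222,20,300),crop(S["px"],354,323,25,300)])
b=np.hstack([crop(T["px"],305,248,58,300),crop(S["px"],303,235,48,300)])
cv2.imwrite("pics/crop1.png",np.vstack([a,b]))
def fit(w,m,lab):
    p=w[m];print(lab,len(p),p.mean(0).round(4),"z",np.percentile(p[:,2],[5,95]).round(4),"mid",((p.max(0)+p.min(0))/2).round(4),"size",np.ptp(p,axis=0).round(4));return p
w=T["w"]; v,u=np.mgrid[:480,:640]
near=lambda a,b,r:(abs(u-a)<r)&(abs(v-b)<r)
z=w[...,2]
fit(w,near(442,222,25)&(z>.072)&(z<.09),"cup top")
fit(w,near(442,222,25)&(z>.008)&(z<.02),"collar")
fit(w,near(323,240,40)&(z>.119)&(z<.129),"guide ring")
fit(w,near(323,240,40)&(z>.129)&(z<.16),"coupling")
fit(w,near(323,240,40)&(z>.105)&(z<.115),"deck")
p=fit(w,near(278,258,40)&(z>.08)&(z<.092),"pod")
print(cv2.minAreaRect((p[:,:2]*1000).astype(np.float32)))
px=T["px"].astype(int).sum(2)
fit(w,near(278,262,18)&(z>.11)&(px<180),"knob")
fit(S["w"],(abs(u-281)<8)&(abs(v-207)<8)&(S["px"].astype(int).sum(2)<200)&(S["w"][...,2]>.1),"knob side")
print("desk",np.nanmedian(z[300:400,200:300]))
for n,a,b in(("tumbler",415,277),("purple",391,220),("jar",347,150),("flask",527,178)):
    fit(w,near(a,b,25)&(z>.04)&(z<.25),n)
E
python3 m.py
```

```text
cup top 428 [ 0.6096 -0.2662  0.0796] z [0.075  0.0842] mid [ 0.6101 -0.2664  0.0794] size [0.0544 0.0547 0.0148]
collar 138 [ 0.6014 -0.2541  0.0135] z [0.0089 0.0181] mid [ 0.6203 -0.2601  0.0139] size [0.09   0.0768 0.0118]
guide ring 613 [0.5633 0.0229 0.1223] z [0.1194 0.1265] mid [0.5636 0.0227 0.124 ] size [0.0983 0.0988 0.0099]
coupling 105 [0.5632 0.0226 0.1391] z [0.1296 0.1488] mid [0.5775 0.0184 0.1396] size [0.0582 0.0456 0.0212]
deck 1180 [0.5617 0.0227 0.1102] z [0.1063 0.1142] mid [0.5637 0.0228 0.11  ] size [0.1226 0.1234 0.0099]
pod 1835 [0.5391 0.1247 0.0853] z [0.0809 0.0898] mid [0.539  0.1099 0.086 ] size [0.1318 0.1451 0.0119]
((542.5357666015625, 112.49810028076172), (119.07997131347656, 124.59979248046875), 14.44791316986084)
knob 26 [0.4953 0.1231 0.1499] z [0.1458 0.1538] mid [0.4954 0.123  0.1479] size [0.0117 0.0094 0.0128]
knob side 36 [0.4945 0.12   0.1448] z [0.1356 0.1505] mid [0.4956 0.1211 0.1426] size [0.018  0.0179 0.0187]
desk -0.0008933331354326057
tumbler 369 [ 0.4764 -0.1976  0.0829] z [0.0461 0.1072] mid [ 0.4736 -0.1898  0.0752] size [0.0665 0.0656 0.0695]
purple 480 [ 0.6149 -0.1422  0.0771] z [0.0556 0.084 ] mid [ 0.6168 -0.143   0.0642] size [0.0537 0.0549 0.0479]
jar 975 [ 0.7788 -0.0375  0.1097] z [0.0538 0.1285] mid [ 0.7856 -0.0386  0.087 ] size [0.0715 0.0723 0.0939]
flask 1161 [ 0.6682 -0.4174  0.1832] z [0.1161 0.2148] mid [ 0.6765 -0.4239  0.1466] size [0.0706 0.066  0.1448]
```

View pics/crop1.png

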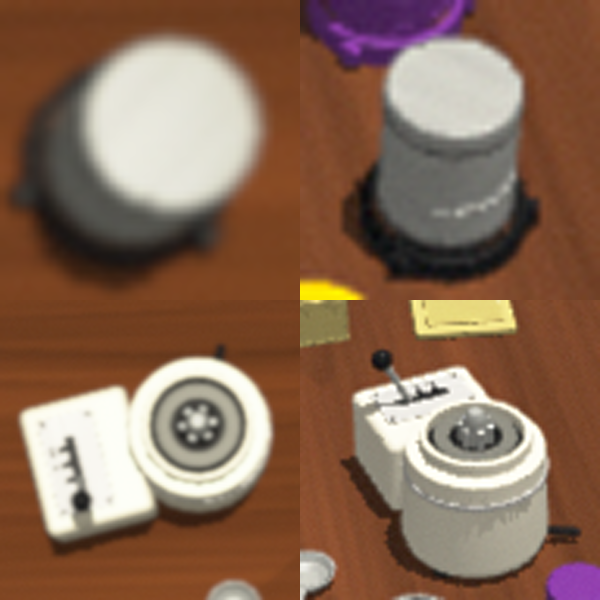

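Choice confirmed: the grey steel cup with the black collar and three lugs is at top (442,222). The lower crops show the mill with its lever leaning to mill -x (knob at top (278,268)). Mill axis is about (0.5635, 0.0227) and yaw about 14.5°. That predicts the off knob at (0.495, 0.124, 0.1405), which agrees with the measurement.

```bash
cat >> h.py <<'E'
def go(x,y,z,yaw):  # yaw: world angle (deg) of tool y; half turns equal
    s=sense();Rc=R.from_quat(s["eef_rot"])
    best=None
    for k in(0,180):
        a=np.radians(yaw+k);ty=np.array([np.cos(a),np.sin(a),0]);tz=np.array([0,0,-1.]);tx=np.cross(ty,tz)
        rv=(Rc.inv()*R.from_matrix(np.stack([tx,ty,tz],1))).as_rotvec(degrees=True)
        if best is None or np.linalg.norm(rv)<np.linalg.norm(best): best=rv
    d=Rc.inv().apply(np.array([x,y,z])-s["eef_pos"])*1000
    print("shift",d.round(1),"rot",best.round(1),"| t",s["clock"],"pos",s["eef_pos"].round(4),"q",s["qpos"].round(2))
E
python3 -c "
from h import *
go(.495,.1235,.2,14.5)"
```

```text
shift [-432.2 -353.5   31.1] rot [-0.1  0.  57.4] | t 0.1 pos [0.194  0.5938 0.2307] q [-1.3   0.42 -0.01  1.61  0.    1.11 -0.05]
```

servo_tool(translation=[[-432,-353.5,31],[-432,-353.5,31],[-432,-353.5,31],[-432,-353.5,31],[-432,-353.5,31],[-432,-353.5,31],[-432,-353.5,31],[-432,-353.5,31],[-432,-353.5,31],[-432,-353.5,31]], rot=[[0,0,57.4],[0,0,57.4],[0,0,57.4],[0,0,57.4],[0,0,57.4],[0,0,57.4],[0,0,57.4],[0,0,57.4],[0,0,57.4],[0,0,57.4]], claw=[1,1,1,1,1,1,1,1,1,1])

```text
clock: 1.35
eef_pos: [0.4964, 0.1196, 0.2]
eef_rot: [0.615, 0.789, -0.001, 0.001]
force: [-0.8, 1.3, -0.1]
grip_width: 0.999
gripper_force: 0.0
```

```bash
python3 -c "
from h import *
go(.495,.1235,.2,14.5);go(.495,.1235,.1215,14.5)
im=get_image('wrist');save(im,'w1.png');np.savez('w1.npz',**im);print(im['origin'],im['mtx'],att(im).round(3))"
```

```text
shift [ 4.1 -0.4  0. ] rot [-0.   0.1 -0.4] | t 1.35 pos [0.4964 0.1196 0.2   ] q [-0.68  0.27  0.45  1.94 -0.14  0.97  0.08]
shift [ 4.2 -0.4 78.5] rot [-0.   0.1 -0.4] | t 1.35 pos [0.4964 0.1196 0.2   ] q [-0.68  0.27  0.45  1.94 -0.14  0.97  0.08]
[0.48055007 0.18402632 0.34257838] [[371.64829954   0.         316.07468604]
 [  0.         371.64829954 234.75132375]
 [  0.           0.           1.        ]] [[ 0.969  0.236  0.065]
 [ 0.245 -0.935 -0.255]
 [ 0.     0.263 -0.965]]
```

View pics/w1.png

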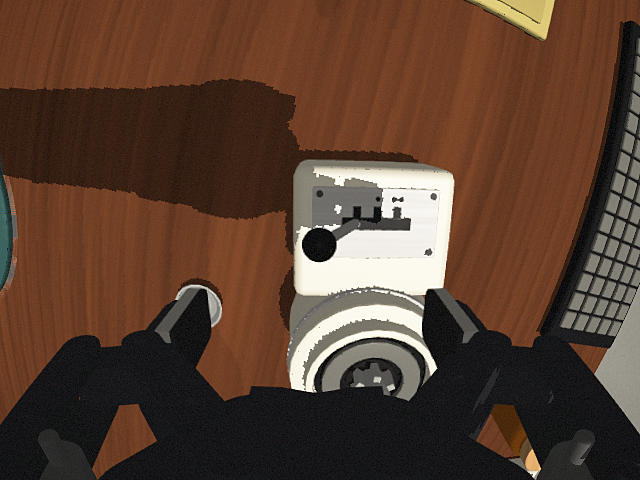

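The wrist view shows the knob at (319,245), midway between the fingertips at (207,300) and (430,300). The coupling is visible at (372,378). Next I go down and close on the knob.

servo_tool(translation=[[0,0,40],[0,0,78.5],[0,0,78.5],[0,0,78.5],[0,0,78.5],[0,0,78.5],[0,0,78.5],[0,0,78.5]], rot=[[0,0,0],[0,0,0],[0,0,0],[0,0,0],[0,0,0],[0,0,0],[0,0,0],[0,0,0]], claw=[1,1,1,-0.6,-0.6,-0.6,-0.6,-0.6], grip_force=20)

```text
clock: 2.4
eef_pos: [0.497, 0.1245, 0.1233]
eef_rot: [0.612, 0.791, 0.002, 0.001]
force: [5.5, 2.1, 10.1]
grip_width: 0.221
gripper_force: 22.0
```

```bash
python3 -c "
from h import *
s=sense();print(s['grip_width'],s['gripper_force'],s['force'])
c,sn=np.cos(np.radians(14.5)),np.sin(np.radians(14.5))
for a in(0,.15,.3,.45):
  x=95*np.sin(a-.45);z=55+95*np.cos(a-.45)-19;p=[563.5+c*x-sn*115,22.7+sn*x+c*115,z]
  go(*(np.array(p)/1000),14.5)"
```

```text
0.22117574746982896 21.98082860559225 [ 5.45735167  2.06552794 10.06660641]
shift [-0.2 -2.4  1.8] rot [ 0.3 -0.   0. ] | t 2.4 pos [0.497  0.1245 0.1233] q [-0.65  0.38  0.41  2.   -0.21  0.8   0.14]
shift [-0.2 10.9 -3.4] rot [ 0.3 -0.   0. ] | t 2.4 pos [0.497  0.1245 0.1233] q [-0.65  0.38  0.41  2.   -0.21  0.8   0.14]
shift [-0.2 24.7 -6.5] rot [ 0.3 -0.   0. ] | t 2.4 pos [0.497  0.1245 0.1233] q [-0.65  0.38  0.41  2.   -0.21  0.8   0.14]
shift [-0.2 38.9 -7.5] rot [ 0.3 -0.   0. ] | t 2.4 pos [0.497  0.1245 0.1233] q [-0.65  0.38  0.41  2.   -0.21  0.8   0.14]
```

servo_tool(translation=[[0,10,-4],[0,20,-7],[0,30,-9],[0,41,-9.5],[0,41,-9.5],[0,41,-9.5]], rot=[[0,0,0],[0,0,0],[0,0,0],[0,0,0],[0,0,0],[0,0,0]], claw=[-0.6,-0.6,-0.6,-0.6,-0.6,-0.6])

```text
clock: 3.15
eef_pos: [0.5352, 0.1342, 0.1316]
eef_rot: [0.612, 0.791, 0.001, 0.001]
force: [3.6, 0.2, 4.2]
grip_width: 0.214
gripper_force: 20.3
```

```bash
python3 -c "
from h import *
s=sense();print(s['grip_width'],s['gripper_force'],s['force'])
go(.5347,.1340,.131,14.5)"
```

```text
0.21410684221458318 20.302863121032715 [3.57150084 0.20985535 4.20974412]
shift [-0.1 -0.6  0.6] rot [0.1 0.  0. ] | t 3.15 pos [0.5352 0.1342 0.1316] q [-0.63  0.43  0.41  1.9  -0.22  0.85  0.15]
```

servo_tool(translation=[[0,0,0],[0,0,0],[0,0,-30],[0,0,-74],[-60,0,-74],[-115,0,-74],[-115,0,-74],[-115,0,-74]], rot=[[0,0,0],[0,0,0],[0,0,0],[0,0,0],[0,0,0],[0,0,0],[0,0,0],[0,0,0]], claw=[0.3,0.3,0.6,1,1,1,1,1])

```text
clock: 4.15
eef_pos: [0.5631, 0.0232, 0.2051]
eef_rot: [0.612, 0.791, -0.0, -0.0]
force: [-0.5, 1.6, 0.2]
grip_width: 1.002
gripper_force: 0.0
```

```bash
python3 - <<'E'
from h import *
im=get_image('wrist');np.savez('w2.npz',**im)
t=get_image('top');np.savez('t2.npz',**t)
s=sense();print(s['eef_pos'],s['clock'])
K=im['mtx'];A=att(im);o=np.array(im['origin'])
# rectified top-down map at z=0.132 (spline tops), 0.2 mm/px, mill axes
def rect(z,cx,cy,half,n,yaw):
    g=np.linspace(-half,half,n);X,Y=np.meshgrid(g,-g);c,s_=np.cos(yaw),np.sin(yaw)
    W=np.stack([cx+c*X-s_*Y,cy+s_*X+c*Y,np.full_like(X,z)],-1)
    p=(W-o)@A;r=np.hypot(p[...,0],p[...,1]);th=np.arctan2(r,p[...,2])*K[0,0]/r
    return cv2.remap(im['pixels'],(K[0,2]+p[...,0]*th).astype(np.float32),(K[1,2]+p[...,1]*th).astype(np.float32),cv2.INTER_LINEAR)
y=np.radians(14.5)
a=rect(.132,.5635,.0227,.03,400,y)
u,v=305,248
b=cv2.resize(t['pixels'][v-58:v+58,u-58:u+58],(400,400),interpolation=cv2.INTER_CUBIC)
cv2.imwrite('pics/w2.png',np.hstack([a,b])[:,:,::-1])
cv2.imwrite('pics/w2full.png',im['pixels'][:,:,::-1])
E
```

```text
[0.56316044 0.02400701 0.20512135] 4.25
```

View pics/w2.png

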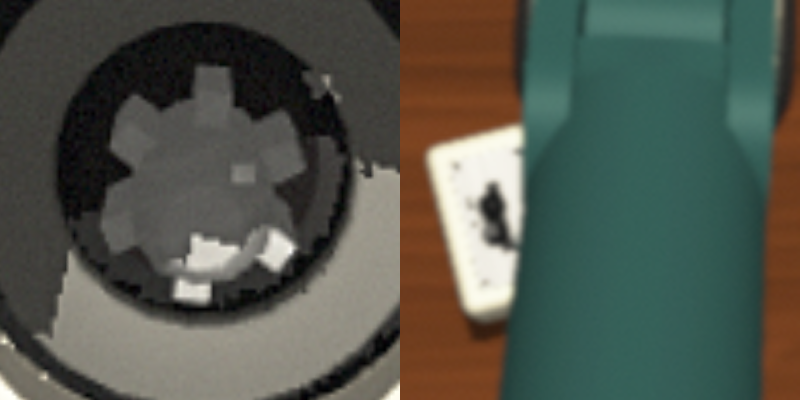

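In the left panel (rectified to spline-top height), the spline tops are at (213,88), (283,145), (278,250), (192,290), (120,228) and (130,128). Their centre is (203,188). The splines lie at about 24° mod 60 in mill axes, so the gaps are at about 8.5° mod 60 in the world. The right panel shows the arm hiding the mill, so I'll check the lever later. Next I go above the cup.

```bash
python3 -c "
from h import *
go(.61,-.2665,.17,0)"
```

```text
shift [-292.9  -27.9   35. ] rot [-0.  -0.  14.6] | t 4.25 pos [0.5632 0.024  0.2051] q [-0.48  0.36  0.48  1.81 -0.2   1.02  0.33]
```

servo_tool(translation=[[-60,-5,0],[-120,-11,0],[-180,-17,10],[-240,-23,25],[-292,-28,35],[-292,-28,35],[-292,-28,35],[-292,-28,35],[-292,-28,35]], rot=[[0,0,5],[0,0,10],[0,0,14.6],[0,0,14.6],[0,0,14.6],[0,0,14.6],[0,0,14.6],[0,0,14.6],[0,0,14.6]], claw=[1,1,1,1,1,1,1,1,1])

```text
clock: 5.38
eef_pos: [0.6099, -0.2656, 0.1707]
eef_rot: [0.707, 0.707, 0.0, 0.0]
force: [1.2, -0.8, -0.2]
grip_width: 1.003
gripper_force: 0.0
```

```bash
cat >> h.py <<'E'
def rect(im,z,cx,cy,half,n,yaw=0):
    K=im['mtx'];A=att(im);o=np.array(im['origin'])
    g=np.linspace(-half,half,n);X,Y=np.meshgrid(g,-g);c,s_=np.cos(yaw),np.sin(yaw)
    W=np.stack([cx+c*X-s_*Y,cy+s_*X+c*Y,np.full_like(X,z)],-1)
    p=(W-o)@A;r=np.hypot(p[...,0],p[...,1]);th=np.arctan2(r,p[...,2])*K[0,0]/r
    return cv2.remap(im['pixels'],(K[0,2]+p[...,0]*th).astype(np.float32),(K[1,2]+p[...,1]*th).astype(np.float32),cv2.INTER_LINEAR)
E
python3 - <<'E'
from h import *
im=get_image('wrist');t=get_image('top')
s=sense();print(s['eef_pos'],s['eef_rot'],s['clock'])
a=rect(im,.080,.61,-.2665,.055,400);b=rect(im,.010,.61,-.2665,.055,400)
u,v=285,258
c=cv2.resize(t['pixels'][v-30:v+30,u-40:u+40],(400,300),interpolation=cv2.INTER_CUBIC)
d=np.vstack([c,np.zeros((100,400,3),np.uint8)])
cv2.imwrite('pics/w3.png',np.hstack([a,b])[:,:,::-1]);cv2.imwrite('pics/t3.png',d[:,:,::-1])
cv2.imwrite('pics/w3f.png',im['pixels'][:,:,::-1])
E
```

```text
[ 0.60971892 -0.26613528  0.17058684] [7.07338948e-01 7.06874517e-01 1.40113047e-04 1.04640898e-04] 5.475
```

View pics/w3.png

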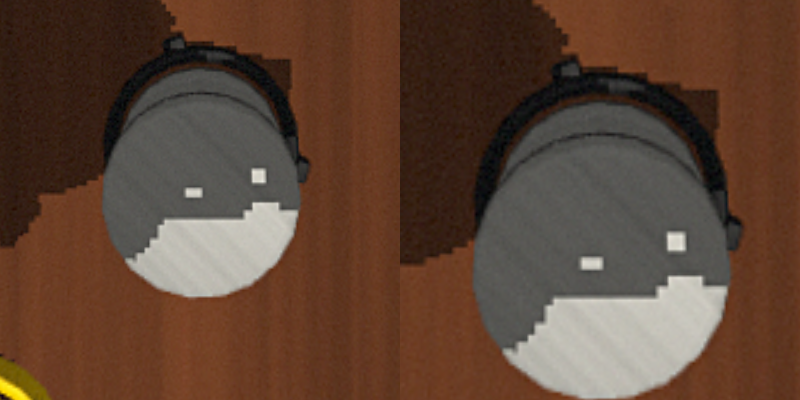

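View pics/t3.png

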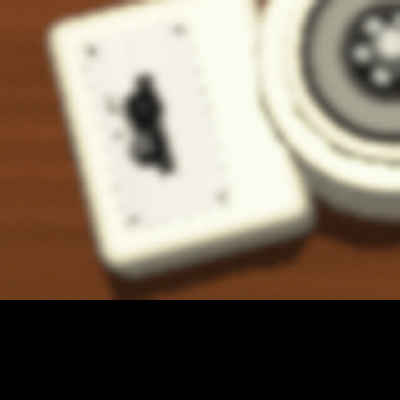

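The left panel shows the cup top centred at (202,196). In the right panel the lugs are at (567,70) and (735,232) round a foot centre at about (601,202), so the lug angle is about -14° mod 120. The lever crop shows the knob at (145,105), which is top pixel (274,249). I'll check that against the projections of the three notches while I go down and grip.

servo_tool(translation=[[0,1,50],[0,1,100],[0,1,138],[0,1,138],[0,1,138],[0,1,138],[0,1,138],[0,1,138],[0,1,138]], rot=[[0,0,0],[0,0,0],[0,0,0],[0,0,0],[0,0,0],[0,0,0],[0,0,0],[0,0,0],[0,0,0]], claw=[1,1,1,1,-0.5,-0.5,-0.5,-0.5,-0.5], grip_force=70)

```text
clock: 6.6
eef_pos: [0.6115, -0.2673, 0.0349]
eef_rot: [0.708, 0.707, 0.001, 0.001]
force: [-3.1, 1.2, 12.3]
grip_width: 0.641
gripper_force: 72.3
```

```bash
python3 - <<'E'
from h import *
s=sense();print(s['eef_pos'],s['grip_width'],s['gripper_force'],s['force'])
im=get_image('top');A=att(im);o=np.array(im['origin']);c,sn=np.cos(np.radians(14.5)),np.sin(np.radians(14.5))
for a in(0,.45,.9):
  x=.095*np.sin(a-.45);p=np.array([.5635+c*x-sn*.115,.0235+sn*x+c*.115,.055+.095*np.cos(a-.45)])
  q=im['mtx']@((p-o)@A);print(a,(q[:2]/q[2]).round(1))
E
```

```text
[ 0.61148033 -0.26732661  0.03487729] 0.6410825543410025 72.33573541481746 [-3.10805283  1.19182883 12.31365928]
0 [277.7 268.2]
0.45 [272.5 250. ]
0.9 [268.2 233.1]
```

The lever is in the middle notch: the knob is at (274,249) and the projection gives (272.5,250). The cup is gripped, so I lift it.

servo_tool(translation=[[0,0,-40],[0,0,-100],[0,0,-165],[0,0,-165],[0,0,-165]], rot=[[0,0,0],[0,0,0],[0,0,0],[0,0,0],[0,0,0]], claw=[-0.5,-0.5,-0.5,-0.5,-0.5])

```text
clock: 7.28
eef_pos: [0.6105, -0.2666, 0.1978]
eef_rot: [0.708, 0.707, 0.0, 0.0]
force: [0.4, 0.0, -3.9]
grip_width: 0.642
gripper_force: 75.4
```

```bash
python3 - <<'E'
from h import *
s=sense();print(s['eef_pos'],s['grip_width'],s['gripper_force'],s['force'],s['torque'])
go(.5635,.0237,.198,22.5)
E
```

```text
[ 0.61046585 -0.26658467  0.19784868] 0.6416818846178243 75.4222183713864 [ 0.35705137  0.03671099 -3.88993247] [-0.03517754  0.04330228  0.00850745]
shift [ 2.902e+02 -4.740e+01 -1.000e-01] rot [  0.1   0.  -22.6] | t 7.275 pos [ 0.6105 -0.2666  0.1978] q [-0.03  0.58  0.57  1.55 -0.34  1.11  0.62]
```

servo_tool(translation=[[50,-8,0],[105,-17,0],[160,-26,0],[215,-35,0],[260,-43,0],[290,-47,0],[290,-47,0],[290,-47,0],[290,-47,0],[290,-47,0]], rot=[[0,0,-5],[0,0,-10],[0,0,-15],[0,0,-20],[0,0,-22.5],[0,0,-22.5],[0,0,-22.5],[0,0,-22.5],[0,0,-22.5],[0,0,-22.5]], claw=[-0.5,-0.5,-0.5,-0.5,-0.5,-0.5,-0.5,-0.5,-0.5,-0.5])

```text
clock: 8.52
eef_pos: [0.5639, 0.0225, 0.1972]
eef_rot: [0.557, 0.831, -0.0, -0.0]
force: [-0.2, -0.2, -2.9]
grip_width: 0.643
gripper_force: 75.4
```

```bash
python3 - <<'E'
from h import *
s=sense();print(s['eef_pos'],s['eef_rot'],s['force'])
im=get_image('side')
u,v=316,225
cv2.imwrite('pics/s4.png',cv2.resize(im['pixels'][v-75:v+75,u-75:u+75,::-1],(600,600),interpolation=cv2.INTER_CUBIC))
E
```

```text
[0.56393871 0.02245174 0.19715609] [ 5.56706306e-01  8.30709364e-01 -1.99850201e-04 -2.13080389e-05] [-0.1904371  -0.21446697 -2.93127172]
```

View pics/s4.png

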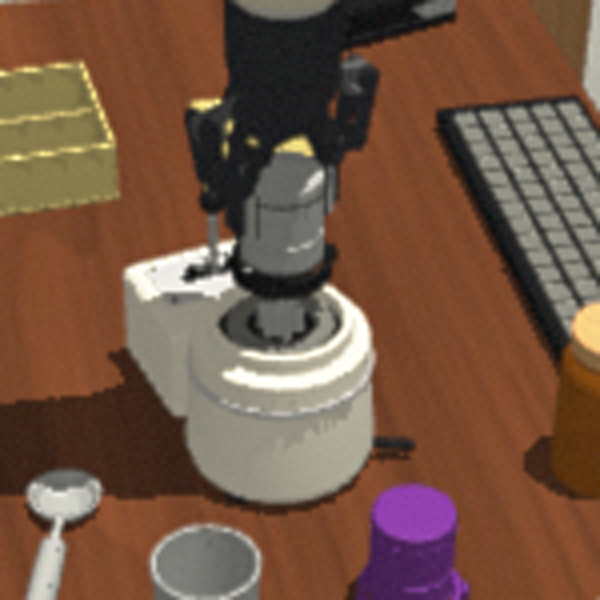

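The side crop shows the cup held upright over the coupling, with the foot at about (285,270) above the nose at (283,310). The lever stalk is upright at (212,240). Next I lower the cup over the nose.

servo_tool(translation=[[1,0,8],[1,0,16],[1,0,27],[1,0,27]], rot=[[0,0,0],[0,0,0],[0,0,0],[0,0,0]], claw=[-0.5,-0.5,-0.5,-0.5])

```text
clock: 9.07
eef_pos: [0.563, 0.0241, 0.1692]
eef_rot: [0.556, 0.831, -0.001, -0.001]
force: [0.4, -0.2, -2.1]
grip_width: 0.643
gripper_force: 75.4
```

servo_tool(translation=[[0,0,4],[0,0,8],[0,0,12],[0,0,12]], rot=[[0,0,0],[0,0,0],[0,0,0],[0,0,0]], claw=[-0.5,-0.5,-0.5,-0.5])

```text
clock: 9.57
eef_pos: [0.5634, 0.0241, 0.158]
eef_rot: [0.556, 0.831, -0.0, -0.0]
force: [-0.5, -0.4, -3.0]
grip_width: 0.643
gripper_force: 75.4
```

It has meshed: the keys are below the spline tops with no reaction force. Next I press the cup home.

servo_tool(translation=[[0,0,3],[0,0,6],[0,0,9],[0,0,11],[0,0,11],[0,0,11]], rot=[[0,0,0],[0,0,0],[0,0,0],[0,0,0],[0,0,0],[0,0,0]], claw=[-0.5,-0.5,-0.5,-0.5,-0.5,-0.5])

```text
clock: 10.32
eef_pos: [0.5639, 0.024, 0.1487]
eef_rot: [0.556, 0.831, 0.0, 0.0]
force: [-10.4, -1.3, 25.5]
grip_width: 0.644
gripper_force: 77.8
```

servo_tool(translation=[[0,-0.5,0.7],[0,-1,1],[0,-1,1],[0,-1,1]], rot=[[0,0,0],[0,0,0],[0,0,0],[0,0,0]], claw=[-0.5,-0.5,-0.5,-0.5])

```text
clock: 10.82
eef_pos: [0.5639, 0.0238, 0.1486]
eef_rot: [0.556, 0.831, 0.001, 0.001]
force: [-10.2, 0.2, 36.0]
grip_width: 0.644
gripper_force: 78.8
```

```bash
python3 - <<'E'
from h import *
s=sense();print(s['eef_pos'],s['force'],s['torque'])
im=get_image('side');w=cloud(im);px=im['pixels'].astype(int)
v,u=np.mgrid[:480,:640]
d=np.hypot(w[...,0]-.5635,w[...,1]-.0235)
for lab,m in(("steel r<30,z>.13",(d<.032)&(w[...,2]>.13)&(px.sum(2)>200)),("collar dark",(d<.042)&(w[...,2]>.112)&(w[...,2]<.16)&(px.sum(2)<120))):
    z=w[...,2][m];print(lab,m.sum(),np.percentile(z,[1,5,50,95,99]).round(4) if m.any() else '')
print("knob",np.nanmean(w[(abs(w[...,2]-.15)<.012)&(np.hypot(w[...,0]-.535,w[...,1]-.134)<.03)&(px.sum(2)<150)],0))
U,V=312,232
cv2.imwrite('pics/s5.png',cv2.resize(im['pixels'][V-60:V+60,U-60:U+60,::-1],(600,600),interpolation=cv2.INTER_CUBIC))
E
```

```text
[0.56386237 0.02384913 0.14862221] [-10.23486764   0.16363862  35.96809949] [-0.15282908  2.57100571  0.00326871]
steel r<30,z>.13 647 [0.1313 0.1353 0.1902 0.5346 0.5438]
collar dark 115 [0.1123 0.117  0.1258 0.1301 0.1305]
knob [nan nan nan]<stdin>:8: RuntimeWarning: Mean of empty slice
```

View pics/s5.png

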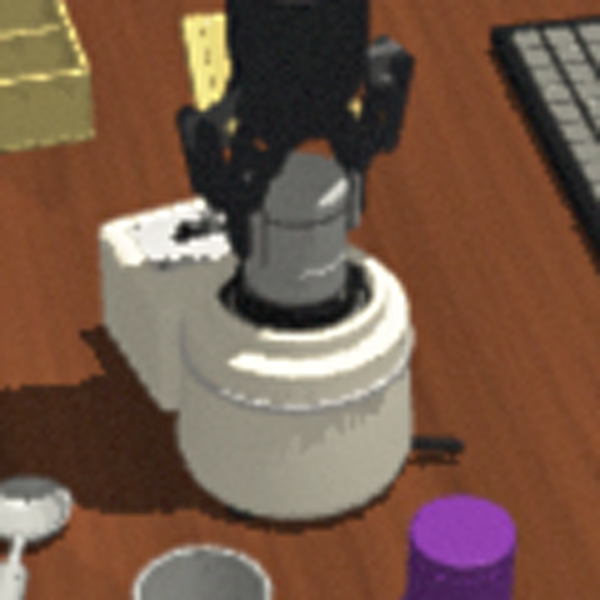

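The cup sits down inside the guide ring (collar at about (300,300)). An extra 1 mm of push moved nothing and added 10 N, so the ring is bottomed. One last check of the lever from the wrist camera.

```bash
python3 - <<'E'
from h import *
im=get_image('wrist');save(im,'w6.png');K=im['mtx'];A=att(im);o=np.array(im['origin']);c,sn=np.cos(np.radians(14.5)),np.sin(np.radians(14.5))
for a in(0,.45,.9):
  x=.095*np.sin(a-.45);p=(np.array([.5635+c*x-sn*.115,.0237+sn*x+c*.115,.055+.095*np.cos(a-.45)])-o)@A
  r=np.hypot(p[0],p[1]);print(a,(np.array([K[0,2],K[1,2]])+p[:2]/r*np.arctan2(r,p[2])*K[0,0]).round())
print(sense()['force'],sense()['eef_pos'])
E
```

```text
0 [253.  11.]
0.45 [356.  16.]
0.9 [450.  43.]
[-10.62880275  -0.11007097  36.66845058] [0.56387749 0.02383764 0.14862836]
```

View pics/w6.png

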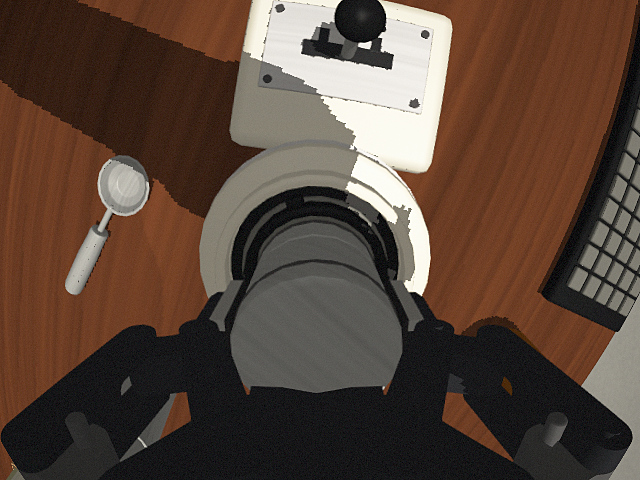

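The wrist view shows the knob at (360,20), and the middle notch projects to (356,16). The collar sits inside the guide ring and the cup is held and pressed. I'm handing in.

```bash
python3 -c "
from station import sign_off
print(sign_off())"
```

```text
the job is handed in; nothing more can be done
None
```

The job is handed in: the lever is in its middle notch, and the cup is meshed on the coupling, pressed fully home and still gripped (about 11 s on the robot clock); nothing else was handled, though I didn't re-measure the bystanders.

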